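Lock the parts chest with the bent pin

ROBOT

A 6-joint arm with a two-finger parallel gripper is mounted at the origin on the work surface. World frame = base frame: x ahead of the robot, y to its left, z up, the work surface at z = 0. Lengths are in mm, angles in rad, forces in N, time in s.
With the tool pointing down it reaches from about 225 to 875 mm from the base axis. Payload 3.4 kg.
Tool frame: the origin (TCP) lies between the finger pads; the fingertips stand ahead of it and the grasp point (between the pads) lies 8 mm behind it (manip.finger_overhang is the z of the fingertips in the tool frame, in mm); z points along the fingers, y is the line along which they close (so a half turn about z gives the same grasp; the last joint's range is limited). The gripper opens to 85 mm and grips with 20 to 120 N. Pads are 22 mm wide; open, the fingers measure 114 mm over their backs; the gripper's body (76 mm by 85 mm) begins 54 mm behind the grasp point. The pads swing forward as they close: fully open they stand 13 mm farther back than shut.
Start: joints at [-1.334, 0.276, 1.505, -0, 1.361, -0.121], TCP at [201.374, -538.619, 242.328] pointing down, gripper open.
Joint ranges: [-2.89, 2.89], [-0.75, 2.08], [0.22, 2.7], [-1.18, 4.32], [0.11, 2.71], [-2.7, 2.7]. Speed limits (rad/s): [2.57, 2.57, 3.14, 3.14, 3.14, 3.14].

INTERFACE

Orientations are given as a rotation vector (axis times angle).
In Python, from station import manip gives the robot as it stands. Calls block until the motion is done:
- manip.move_ptp(position, orientation): joint-space move of the TCP to a pose.
- manip.servo_line(position, attitude=None, v=150, stop_force=None): straight line of the TCP; attitude=None keeps the orientation; v is the mean speed in mm/s. With stop_force (N) it stops when the force on the tool has changed by that much, and returns True; else False.
- manip.set_joints(angles): joint-space move.
- manip.open() and manip.grab(): open the fingers fully, or close them until they stop; the grip force is fixed at half the most.
- manip.hold(seconds).
- manip.inverse_kinematics(position, orientation): joint angles nearest the present ones, or None.
- manip.get_image(name): name is "side" or "top" or "wrist"; returns a dict with "frame" (420x560x3 uint8, red, green, blue), "K" (3x3 intrinsics, pixels), "world_from_camera" (4x4, takes a point from camera to world coordinates). Camera axes: x right, y down, z forward; pixel columns grow to the right and rows downward; lengths in mm; the calibration is good to about 2 mm. A picture is of the moment at which its call begins. There is no depth.
A pose or a line that the arm cannot do raises manip.IKError and nothing moves.
- manip.job_done(): hands the job in; it is judged then, once.
Readings, each from a call of its own:
- manip.get_t(): time.
- manip.get_joints(): joint angles.
- manip.get_dq(): joint speeds.
- manip.get_tau(): joint torques, N m.
- manip.get_tool_pos(): TCP position.
- manip.get_tool_rot(): TCP orientation.
- manip.get_force(): force on the tool from outside, world axes, zero at the start.
- manip.get_torque(): the same for the moment, N m.
- manip.get_finger_gap(): opening from 0.0 (shut) to 1.0 (fully open).
- manip.get_grip_force(): force on a finger pad.
Only numpy, scipy, OpenCV 4.12 (cv2) and the standard library are available. Lean on these libraries where they do the work, as an engineer would, in place of code of your own. Each camera call takes 0.05 s, during which the arm holds its last target. There are 200 camera calls.

TASK

Lock the red parts chest: fold its hasp strap flat over the staple, then pass the bent locking pin along its own curve through the staple's eye until its collar meets the stop, wherever that is set. Press it home there with about 10 N for half a second (the pin must never bear on the staple or the stop with more than 20 N), then let go so that the pin lies flat in the eye with the strap still down; leave everything else where it is.

Things in the scene. Friction and masses are not known exactly. Their poses are not given: they have to be found in the camera images.
- chest: red steel parts chest fixed to the bench, 190 mm (x) by 230 mm (y), 80 mm tall; origin under its centre, straight below the staple's, x roughly away from the robot, z up. Its flat lid carries a staple in the middle, a stop to one side of it and a hasp strap hinged towards +x; two hinge lugs 10 mm tall stand at x = 70 mm
- staple: U-shaped staple of 8 mm round steel bar on the lid, rigid. Origin: centre of its eye, 5 mm above the lid's top. Eye 11 mm wide (along y), 11 mm high, 8 mm thick (along x); staple top 14 mm above the origin. x points level through the eye, the way the pin must travel; y to the free side of the lid (chest -x), away from the hinge; the pin's arc centre must lie on this +y side; z up
- stop: adjustable stop on the lid: two steel cheeks 10 mm high, open above, 16 mm apart; the bar lies between them, the pin's collar butts on their faces. Origin on the pin's circle through the eye, 0.85 rad before it, at staple x = -41, y = 19 mm; x along the pin's travel there. The cheeks are set by hand: their faces stand anywhere from 7 mm before to 7 mm past this origin (not measured). Press along this x
- strap (a joint): slotted flat steel hasp strap, 36 mm wide, 102 mm long, in rad: 0 = flat over the staple, flush with the lid; more = swung up. Hinge axis along staple x, at staple y = -70 mm, z = -7 mm. Rubbing hinge (about 0.11 N m): it stays where left and must be pressed down, e.g. straight down with the closed fingers to the lid's level at staple x = 0, y = -35 mm (solid there from y = -70 to -16 mm)
- pin: bent locking pin, about 0.18 kg, lying on the bench, handle up: the curved one of two pins. Origin: underside of its handle block; z up, x the way it travels at the handle, y to its arc's centre. Its 8 mm round bar, centre line 4 mm above the underside, follows a circle of radius 55 mm centred at x = 0, y = 55 mm: at angle a it is at x = 55 sin a, y = 55 (1 - cos a)
- pin_grip (a point): centre of the pin's upright dark steel handle block, half-way up; axes as the pin's. Block 24 mm (x) by 14 mm (y) by 50 mm tall, its underside 25 mm below this point; best pinched from above across the 14 mm. Handle sits at angle a = 0 of the arc; front face of the collar (a plate 26 mm wide, 16 mm tall, 4 mm thick, underside level with the handle's) at a = 0.47 rad
- pin_tip (a point): the pin's tip, at the end of the bar, on its centre line, at a = 2.20 rad of the arc (last 0.12 rad tapered to 5 mm)
- pin_mid (a point): point on the bar's centre line at a = 1.32 rad, which ends up within about 7 mm of the eye's centre (before or past it, as the stop is set) when the collar is home against the stop
- straight_pin: bystander: a steel pin with the same upright handle and collar but a straight bar 100 mm long; leave it alone
- glue: bystander: yellow bottle, 54 mm wide, 160 mm tall; origin under its centre
- jar: bystander: clear screw-top jar, 64 mm wide, 75 mm tall; origin under its centre
- tape: bystander: grey tape roll lying flat, 100 mm across, 25 mm tall; origin under its centre
- screwdriver: bystander: screwdriver lying on the table
- wrench: bystander: wrench lying on the table
- offcut: bystander: wood offcut 90 x 45 x 30 mm; origin under its centre

How it is judged (in metres and radians):
On the way, in this order (a step that is already met when the one before it is completed fails the run):
1. the hasp strap is folded flat over the staple (under 0.06 rad) (value of joint strap below 0.06 rad), for 0.2 s.
2. the pin is through the eye (its mid point within 11 mm of the eye's centre) and presses on the stop with more than 5 N for 0.25 s, the strap down (distance between pin_mid and staple below 0.011 m and value of joint strap below 0.06 rad and contact force between pin and stop above 5 N), for 0.25 s.
At the end, for the whole second after the job is handed in: The strap is folded (under 0.06 rad); the pin lies through the staple's eye, released, at rest and upright (handle within 0.12 rad of vertical), its mid point within 11 mm of the eye's centre (distance between pin_mid and staple below 0.011 m and value of joint strap below 0.06 rad and angle between pin_grip's own z axis and vertical below 0.12 rad and linear speed of pin below 0.01 m/s); the robot touches nothing.
It fails at once if the pin bears on the staple with more than 20 N (contact force between pin and staple above 20 N).
It fails at once if the pin bears on the stop with more than 20 N (contact force between pin and stop above 20 N).
It fails at once if a bystander is moved by more than 20 mm (distance of any of straight_pin, glue, jar, tape, screwdriver, wrench, offcut from where it was at the start of the episode above 0.02 m).
It also fails if it takes over 64 s, if anything falls off the work surface, if the arm or the gripper's body presses on something with over 40 N, if the wrist force passes 120 N, or if a joint passes its speed limit or range.

## Working session

There is one attempt and no reset: what is moved stays moved. The work goes in short steps, each a Python script; the robot and the scene stay as the last script left them, time stands still between calls to the robot, and variables do not carry over. Pictures are saved under pics/ and viewed, at most 10 in all, crops included, and the job is handed in when it is done.

```bash
ls; mkdir -p pics
python3 - <<'E'
from station import manip
import cv2,numpy as np,pickle
d={}
for n in("side","top"):
    r=manip.get_image(n); d[n]=r
    cv2.imwrite(f"pics/{n}0.png",r["frame"][:,:,::-1]); print(n,r["K"].round(1).tolist(),r["world_from_camera"].round(3).tolist())
pickle.dump(d,open("im0.pkl","wb"))
print(manip.get_t(),manip.finger_overhang,manip.get_tool_rot())
E
```

```text
pics
side [[453.4, 0.0, 276.1], [0.0, 453.4, 215.8], [0.0, 0.0, 1.0]] [[-0.956, -0.134, 0.262, 283.54], [-0.293, 0.491, -0.82, 896.893], [-0.019, -0.861, -0.509, 664.165], [0.0, 0.0, 0.0, 1.0]]
top [[430.1, 0.0, 281.7], [0.0, 430.1, 208.4], [0.0, 0.0, 1.0]] [[0.021, -0.986, 0.164, 383.434], [-1.0, -0.024, -0.014, -5.372], [0.018, -0.164, -0.986, 1179.21], [0.0, 0.0, 0.0, 1.0]]
0.1 11.0 [-3.08982688e+00 -5.58649552e-01  1.68965065e-04]
```

View pics/top0.png

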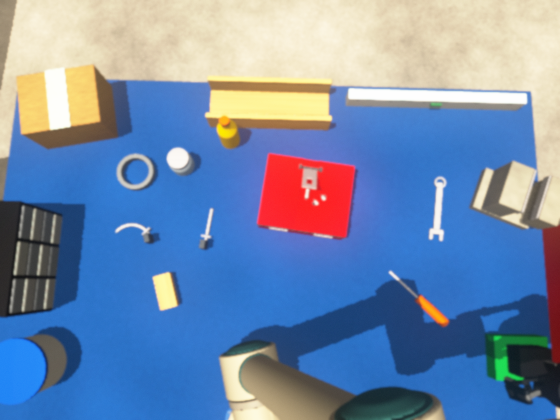

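View pics/side0.png

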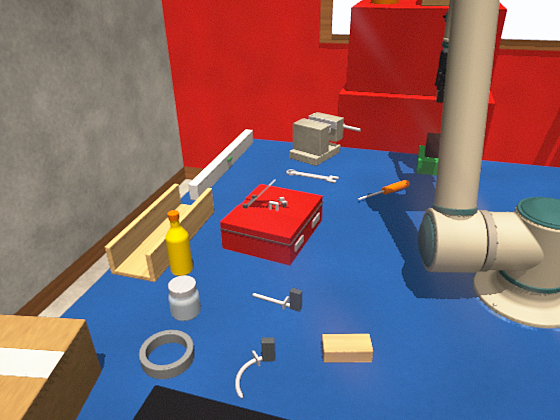

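```bash
cat > h.py <<'E'
from station import manip
import cv2,numpy as np,pickle
from scipy.spatial.transform import Rotation as Ro
def rot(yaw): return (Ro.from_euler('z',yaw)*Ro.from_euler('x',np.pi)).as_rotvec()
def snap(cam,name):
    r=manip.get_image(cam); pickle.dump(r,open(f"{name}.pkl","wb")); cv2.imwrite(f"pics/{name}.png",r["frame"][:,:,::-1]); return r
def ray(r,uv):
    T=np.array(r["world_from_camera"]); d=T[:3,:3]@np.linalg.inv(r["K"])@np.array([*uv,1.]); return T[:3,3],d/np.linalg.norm(d)
def onz(r,uv,z):
    o,d=ray(r,uv); return o+d*(z-o[2])/d[2]
def tri(*prs):
    A=np.zeros((3,3));b=np.zeros(3);R=[ray(*p) for p in prs]
    for o,d in R:
        P=np.eye(3)-np.outer(d,d);A+=P;b+=P@o
    x=np.linalg.solve(A,b); return x,max(np.linalg.norm((np.eye(3)-np.outer(d,d))@(x-o)) for o,d in R)
def proj(r,p):
    T=np.linalg.inv(r["world_from_camera"]);c=np.array(r["K"])@(T[:3,:3]@p+T[:3,3]);return c[:2]/c[2]
def load(n): return pickle.load(open(f"{n}.pkl","rb"))
E
python3 - <<'E'
from h import *
d=pickle.load(open("im0.pkl","rb"));t=d["top"];s=d["side"]
print("handle top",onz(t,(147,234),50),"side",onz(s,(268,342),50)); print("staple",onz(t,(312,192),90),onz(s,(277,206),90))
r=snap("wrist","w0")
T=np.eye(4);T[:3,:3]=Ro.from_rotvec(manip.get_tool_rot()).as_matrix();T[:3,3]=manip.get_tool_pos()
print((np.linalg.inv(T)@r["world_from_camera"]).round(3),r["K"].round(1).tolist())
for p in [(490,340),(590,-100)]:
  for z in (250,300,350):
    for y in (-1.57,0,1.57): print(p,z,y,manip.inverse_kinematics(np.array([*p,z]),rot(y)))
E
```

```text
handle top [495.15711159 330.33026007  50.        ] side [481.89035533 340.00988771  50.        ]
staple [609.86184956 -98.19669214  90.        ] [591.29594655 -76.98729124  90.        ]
[[-1.00000e-03 -9.66000e-01 -2.60000e-01  6.56420e+01]
 [ 1.00000e+00 -1.00000e-03  1.00000e-03 -5.58000e-01]
 [-1.00000e-03 -2.60000e-01  9.66000e-01 -1.31835e+02]
 [ 0.00000e+00  0.00000e+00  0.00000e+00  1.00000e+00]] [[291.7, 0.0, 281.1], [0.0, 291.7, 205.5], [0.0, 0.0, 1.0]]
(490, 340) 250 -1.57 [ 0.48997719  0.30422346  1.44476558  0.          1.39260361 -2.65241179]
(490, 340) 250 0 [ 4.89977187e-01  3.04223465e-01  1.44476558e+00 -4.44089210e-16
  1.39260361e+00  2.06077351e+00]
(490, 340) 250 1.57 [ 4.89977187e-01  3.04223465e-01  1.44476558e+00 -4.44089210e-16
  1.39260361e+00  4.90773514e-01]
(490, 340) 300 -1.57 [ 0.48997719  0.28346732  1.35291735  0.          1.50520798 -2.65241179]
(490, 340) 300 0 [ 4.89977187e-01  2.83467319e-01  1.35291735e+00 -4.44089210e-16
  1.50520798e+00  2.06077351e+00]
(490, 340) 300 1.57 [ 4.89977187e-01  2.83467319e-01  1.35291735e+00 -4.44089210e-16
  1.50
[... 374 characters left out ...]
-1.57 None
(590, -100) 250 0 [-2.84130590e-01  3.07272426e-01  1.44028551e+00 -4.44089210e-16
  1.39403472e+00  1.28666574e+00]
(590, -100) 250 1.57 [-0.28413059  0.30727243  1.44028551  0.          1.39403472 -0.28333426]
(590, -100) 300 -1.57 None
(590, -100) 300 0 [-2.84130590e-01  2.86619637e-01  1.34842420e+00 -4.44089210e-16
  1.50654882e+00  1.28666574e+00]
(590, -100) 300 1.57 [-0.28413059  0.28661964  1.3484242   0.          1.50654882 -0.28333426]
(590, -100) 350 -1.57 None
(590, -100) 350 0 [-2.84130590e-01  2.74673200e-01  1.24639865e+00 -4.44089210e-16
  1.62052080e+00  1.28666574e+00]
(590, -100) 350 1.57 [-0.28413059  0.2746732   1.24639865  0.          1.6205208  -0.28333426]
```

Run:
```python
from h import *
for n,p in dict(c1=(585,-150,230),c2=(585,-30,230),p1=(500,310,200),p2=(500,410,200)).items():
    manip.move_ptp(np.array(p,float),rot(0.)); manip.hold(.2); snap("wrist",n)
print(manip.get_t())
def m(a,b): 
    return np.hstack([cv2.imread(f"pics/{x}.png") for x in (a,b)])
cv2.imwrite("pics/mc.png",cv2.resize(m("c1","c2"),(800,300)));cv2.imwrite("pics/mp.png",cv2.resize(m("p1","p2"),(800,300)))
cv2.imwrite("pics/m.png",np.vstack([cv2.imread("pics/mc.png"),cv2.imread("pics/mp.png")]))
```

```text
5.475
```

View pics/m.png

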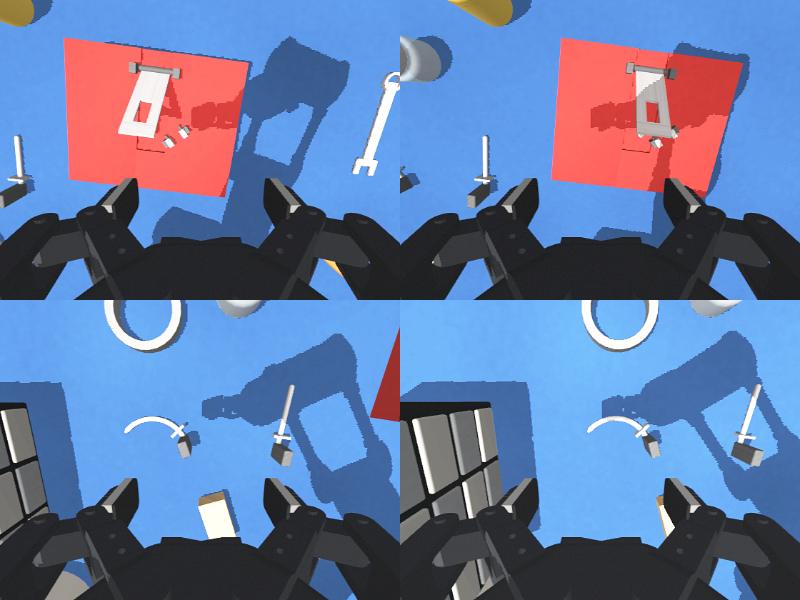

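Run:
```python
from h import *
def c(n,x,y,w,h,s): return cv2.resize(cv2.imread(f"pics/{n}.png")[y:y+h,x:x+w],None,fx=s,fy=s,interpolation=cv2.INTER_CUBIC)
cv2.imwrite("pics/crop1.png",np.vstack([np.hstack([c("c1",150,84,133,133,3),c("c2",300,84,133,133,3)]),np.hstack([c("p1",160,158,133,66,3),c("p2",244,158,133,66,3)])]))
```

```text
(no output)
```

View pics/crop1.png

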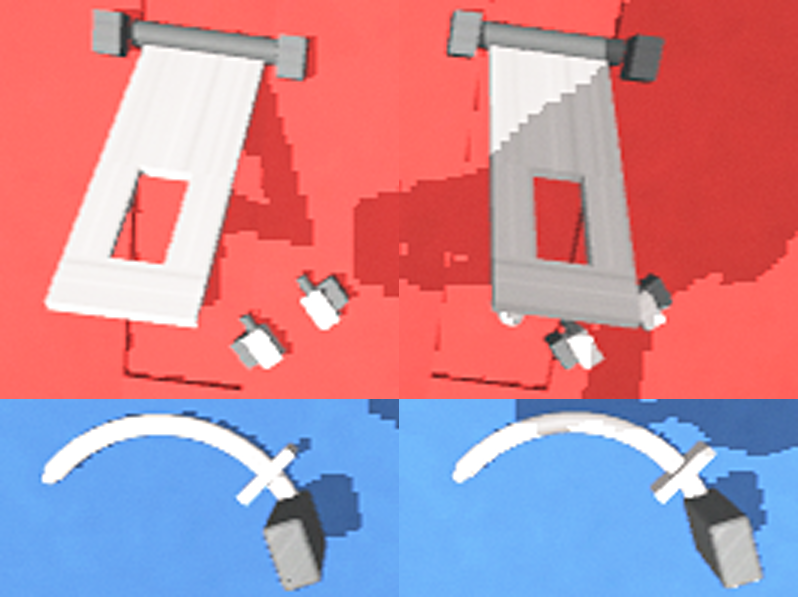

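Run:
```python
from h import *
c1,c2,p1,p2=map(load,("c1","c2","p1","p2"))
def T(a,b,o1,o2,A,B): return tri((a,(A[0]/3-.33+o1[0],A[1]/3-.33+o1[1])),(b,(B[0]/3-.33+o2[0],B[1]/3-.33+o2[1])))
C=lambda n,A,B:print(n,*[np.round(v,1) for v in T(c1,c2,(150,84),(300,84),A,(B[0]-399,B[1]))])
P=lambda n,A,B:print(n,*[np.round(v,1) for v in T(p1,p2,(160,158),(244,158),(A[0],A[1]-399),(B[0]-399,B[1]-399))])
C("stripL",(47,305),(494,305));C("stripR",(196,326),(641,325))
C("lugL",(93,12),(453,12));C("lugR",(307,40),(662,40))
C("slotTL",(138,172),(534,177));C("rootL",(143,45),(490,47));C("rootR",(264,63),(606,66))
P("h1",(265,532),(700,530));P("h2",(297,516),(735,515));P("h3",(324,573),(763,576));P("h4",(291,588),(728,587))
P("tip",(47,477),(458,477))
k=560/400
for n,A,B in (("TL",(64,38),(562,38)),("TR",(250,62),(743,63)),("BR",(225,197),(707,193)),("BL",(70,178),(553,178))):
    print(n,*[np.round(v,1) for v in tri((c1,(A[0]*k,A[1]*k)),(c2,((B[0]-400)*k,B[1]*k)))])
```

```text
stripL [609.8 -67.2 155. ] 0.0
stripR [ 604.8 -102.8  155.6] 0.2
lugL [683.6 -63.2  89.2] 0.1
lugR [ 675.9 -125.2   88.1] 0.1
slotTL [638.9 -82.2 122.5] 0.6
rootL [674.8 -75.4  82.9] 0.2
rootR [ 669.6 -111.3   81. ] 0.4
h1 [490.8 343.6  37.9] 0.1
h2 [496.7 332.2  39.5] 0.3
h3 [477.4 323.   45.9] 1.0
h4 [472.5 334.4  45. ] 0.3
tip [504.  429.1   5.7] 0.5
TL [712.8  16.   81.6] 0.1
TR [ 685.1 -214.    75.9] 0.5
BR [ 504.1 -185.4   88.5] 2.8
BL [529.1  38.1  83.2] 0.0
```

Run:
```python
from h import *
R=rot(-.122)
manip.grab()
manip.move_ptp(np.array([640,-90,180.]),R); manip.servo_line(np.array([640,-90,140.]),v=120)
print(manip.get_force())
print(manip.servo_line(np.array([640,-90,88.]),v=45,stop_force=18),manip.get_tool_pos(),manip.get_force()); manip.hold(.35)
print(manip.get_force(),manip.get_finger_gap())
manip.servo_line(np.array([640,-90,180.]),v=200); manip.open()
for n,p in dict(d1=(570,-150,165),d2=(570,-50,165)).items():
    manip.move_ptp(np.array(p,float),R); manip.hold(.2); snap("wrist",n)
snap("side","s1")
cv2.imwrite("pics/d.png",np.hstack([cv2.resize(cv2.imread(f"pics/{n}.png"),(400,300)) for n in("d1","d2")]))
print(manip.get_t())
```

```text
[ 0.44588784 -0.14971601  0.11395599]
True [638.99932291 -89.79196896  90.43330157] [-0.33549117  0.37345953  3.82260222]
[0.03349149 1.27067877 5.31458312] -0.004116838983820595
12.8667
```

View pics/d.png

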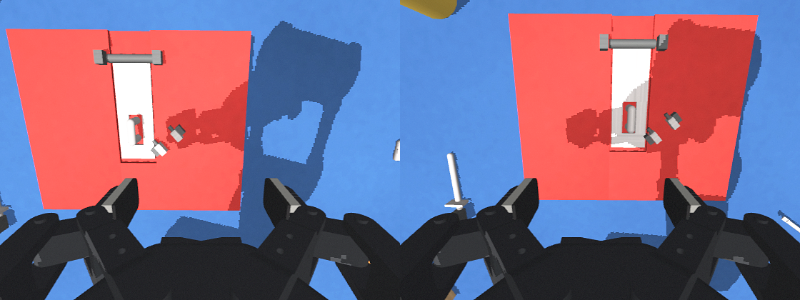

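Run:
```python
from h import *
def c(n,x,y,w,h,s): return cv2.resize(cv2.imread(f"pics/{n}.png")[y:y+h,x:x+w],None,fx=s,fy=s,interpolation=cv2.INTER_CUBIC)
cv2.imwrite("pics/crop2.png",np.vstack([np.hstack([c("d1",165,145,100,100,4),c("d2",290,130,100,100,4)])]))
```

```text
(no output)
```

View pics/crop2.png

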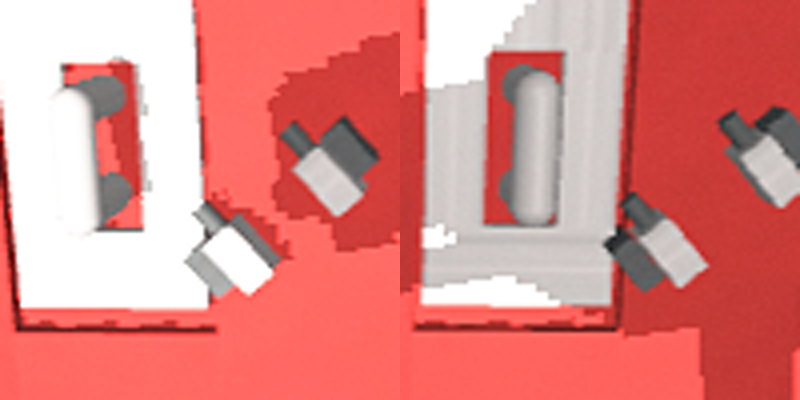

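Run:
```python
from h import *
d1,d2=load("d1"),load("d2")
q1=lambda u,v:(u/4-.375+165,v/4-.375+145)
q2=lambda u,v:((u-400)/4-.375+290,v/4-.375+130)
ys=np.array([-.9926,.122]);xs=np.array([.122,.9926])
def S(n,A,B,c=[0,0]):
    x,e=tri((d1,q1(*A)),(d2,q2(*B)));print(n,x.round(1),round(e,2));return x
a=S("stapleTop",(71,88),(540,68));b=S("stapleBot",(84,236),(535,226))
m=(a+b)/2;print("mid",m,np.arctan2(*(a-b)[[1,0]]))
n=S("near front",(265,278),(697,277)); n1=S("near l",(250,296),(685,289));n2=S("near r",(280,260),(709,264)); f=S("far l",(342,217),(780,208))
S("strapBL",(22,307),(424,306));S("strapBR",(208,309),(612,305))
S("slotTL",(62,64),(488,52));S("slotBR",(142,230),(560,225))
print(onz(d1,q1(77.5,162),95),onz(d2,q2(537.5,147),95))
for p in(n,n1,n2,f): d=(p-m)[:2];print(d@xs,d@ys)
# lid edges/hinge: check
k=1.4
for nn,A,B in (("TL",(7,30),(509,14)),("TR",(251,31),(758,16)),("BL",(45,209),(523,199)),("BR",(243,210),(726,200)),("lugL",(94,50),(600,35)),("lugR",(162,50),(666,36))):
    print(nn,*[np.round(v,1) for v in tri((d1,(A[0]*k,A[1]*k)),(d2,((B[0]-400)*k,B[1]*k)))])
```

```text
stapleTop [618.6 -86.4  95.8] 0.34
stapleBot [591.9 -83.2  95.8] 0.08
mid [605.24270227 -84.82856008  95.77702058] -0.11977002507031799
near front [ 578.  -112.6   89.5] 0.61
near l [ 576.1 -109.8   91.7] 0.07
near r [ 580.  -115.5   87.3] 1.06
far l [ 588.1 -128.4   88.6] 0.04
strapBL [575.8 -62.6  80.3] 0.24
strapBR [571.2 -98.5  80.2] 0.03
slotTL [621.4 -79.6  78.4] 0.12
slotBR [588.8 -89.5  82.5] 0.16
[605.21097349 -84.57726178  95.        ] [605.4960443  -84.95580005  95.        ]
-30.889079162876573 23.675360721778922
-28.324419490744106 25.926867319768448
-33.48822243712804 21.27987318799224
-45.38173275700146 11.649200066189703
TL [713.2  16.7  79.7] 0.2
TR [ 683.7 -210.6   80.9] 0.4
BL [519.7  51.4  67.4] 0.5
BR [ 492.4 -190.9   74.7] 0.1
lugL [683.9 -64.1  88.7] 0.2
lugR [ 677.2 -125.3   82.4] 0.5
```

```bash
cat > fitpin.py <<'E'
from h import *
from scipy.optimize import least_squares
p1,p2=load("p1"),load("p2")
m=np.array([[12,7,50],[12,-7,50],[-12,-7,50],[-12,7,50],[55*np.sin(2.2),55*(1-np.cos(2.2)),4]])
A=np.array([(265,532),(297,516),(324,573),(291,588),(47,477)],float);B=np.array([(700,530),(735,515),(763,576),(728,587),(458,477)],float)
A=(A-[0,399])/3-.33+[160,158];B=(B-[399,399])/3-.33+[244,158]
def w(v):
    c,s=np.cos(v[2]),np.sin(v[2]); return m@np.array([[c,-s,0],[s,c,0],[0,0,1]]).T+[v[0],v[1],v[3] if len(v)>3 else 0]
f=lambda v:np.concatenate([[proj(r,p)-q for p,q in zip(w(v),Q)] for r,Q in((p1,A),(p2,B))]).ravel()
for v0 in ([483,333,.4],[483,333,.4,0]):
    s=least_squares(f,v0,x_scale=[10,10,.1,10][:len(v0)]);print(s.x,s.fun.reshape(-1,2).round(1).tolist())
E
python3 fitpin.py
```

```text
[4.86590382e+02 3.33774028e+02 3.07510377e-01] [[-2.0, -1.8], [0.6, -0.7], [-0.7, 2.3], [-2.7, 1.3], [-0.6, 1.4], [2.3, -2.1], [4.3, -1.2], [0.6, 0.4], [-1.1, 0.8], [-1.1, 0.5]]
[ 4.84953713e+02  3.33528786e+02  3.04948546e-01 -6.30618390e+00] [[-1.0, -1.8], [1.4, -0.5], [-0.2, 2.0], [-2.0, 0.9], [1.7, 1.5], [1.1, -2.0], [2.9, -1.1], [-1.0, 0.1], [-2.5, 0.4], [-0.5, 0.7]]
```

Run:
```python
from h import *
y=.306;o=np.array([470,340.]);yd=np.array([-np.sin(y),np.cos(y)])
for n,k in(("e1",-10),("e2",50)):
    p=o+k*yd; manip.move_ptp(np.array([*p,120.]),rot(y)); manip.hold(.2); snap("wrist",n)
print(manip.get_t())
cv2.imwrite("pics/e.png",np.hstack([cv2.resize(cv2.imread(f"pics/{n}.png")[30:330,130:430],(400,400),interpolation=cv2.INTER_CUBIC) for n in("e1","e2")]))
```

```text
15.1833
```

View pics/e.png

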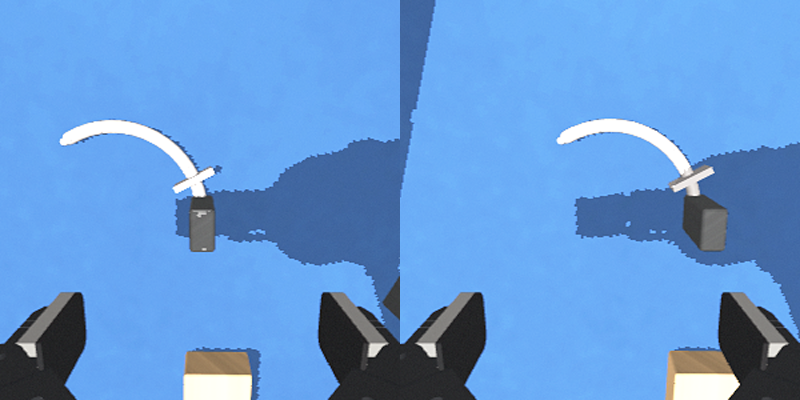

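```bash
cat > fit2.py <<'E'
from h import *
from scipy.optimize import least_squares
p1,p2=load("e1"),load("e2")
m=np.array([[12,7,50],[12,-7,50],[-12,-7,50],[-12,7,50],[55*np.sin(2.2),55*(1-np.cos(2.2)),4]])
A=np.array([(190,209),(215,209),(214,251),(190,251),(62,139)],float);B=np.array([(700,207),(726,207),(727,250),(701,250),(558,140)],float)-[400,0]
A=A*.75+[130,30];B=B*.75+[130,30]
for a,b in zip(A,B): print(*[np.round(v,1) for v in tri((p1,a),(p2,b))])
def w(v):
    c,s=np.cos(v[2]),np.sin(v[2]); return m@np.array([[c,-s,0],[s,c,0],[0,0,1]]).T+[v[0],v[1],0]
f=lambda v:np.concatenate([[proj(r,p)-q for p,q in zip(w(v),Q)] for r,Q in((p1,A),(p2,B))]).ravel()
s=least_squares(f,[485,333,.3],x_scale=[10,10,.1]);print(s.x,s.fun.reshape(-1,2).round(1).tolist())
E
python3 fit2.py
```

```text
[494.4 342.9  43.2] 0.2
[498.8 330.1  45.1] 0.2
[478.5 324.4  54.6] 0.0
[473.6 336.4  51.1] 0.0
[503.9 430.7   1.7] 0.7
[4.86462790e+02 3.33679343e+02 2.94148833e-01] [[-0.9, -0.8], [0.2, -0.6], [0.4, 0.3], [-0.9, 0.2], [-0.4, 1.4], [1.9, -0.2], [2.3, -0.0], [-1.6, 0.3], [-1.4, 0.1], [0.2, -0.3]]
```

Run:
```python
from h import *
y=.298;o=[486.5,333.7]
manip.move_ptp(np.array([*o,80.]),rot(y)); 
print(manip.servo_line(np.array([*o,22.]),v=80,stop_force=15))
manip.grab(); print(manip.get_finger_gap()*85,manip.get_grip_force(),manip.get_tool_pos(),manip.get_force())
manip.hold(.1); manip.servo_line(np.array([*o,110.]),v=150); manip.hold(.2)
r=snap("wrist","g1"); print(manip.get_tool_pos(),manip.get_force(),manip.get_torque(),manip.get_t())
T=Ro.from_rotvec(manip.get_tool_rot()).as_matrix(); P=manip.get_tool_pos()
for a in (.9,1.32,1.8,2.2):
    print(a,proj(r,P+T@np.array([55*np.sin(a),-55*(1-np.cos(a)),18.])))
cv2.imwrite("pics/g1c.png",cv2.resize(r["frame"][60:260,130:396,::-1],(798,600),interpolation=cv2.INTER_CUBIC))
```

```text
False
13.349414492616434 58.693994879722595 [486.60350283 333.74468508  22.24809331] [-0.4071872  -0.59002641  1.57099624]
[485.93697362 333.37221474 108.87087438] [-0.29616125  0.04088039 -1.79860483] [-0.04721585  0.06045514 -0.001612  ] 18.1917
0.9 [241.36248871 171.69169612]
1.32 [200.0431407  151.67863192]
1.8 [148.29403965 151.16519131]
2.2 [111.72112953 169.15004119]
```

View pics/g1c.png

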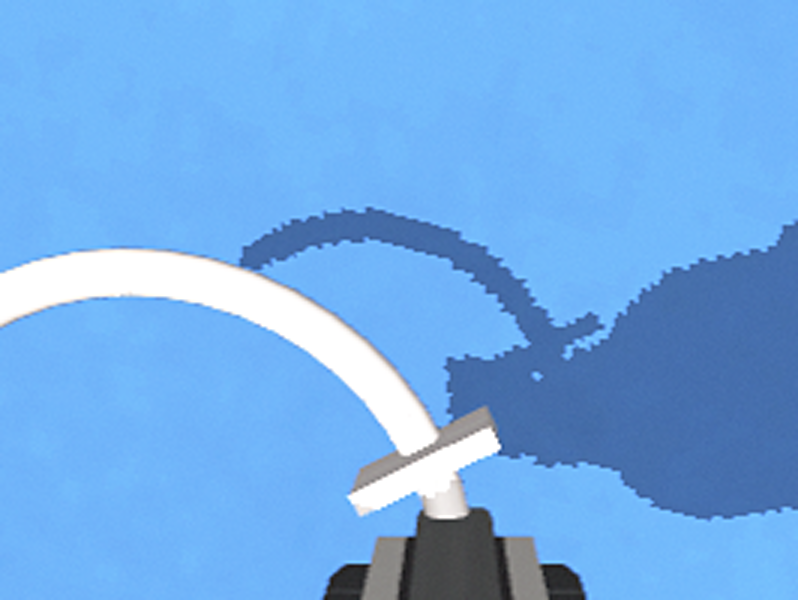

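```bash
cat > fit3.py <<'E'
from h import *
from scipy.optimize import least_squares
from scipy.spatial import cKDTree
r=load("g1");P=np.array([485.937,333.372,108.871]);T=Ro.from_rotvec(rot(.298)).as_matrix()
F=r["frame"].astype(int)
w=((F.min(2)>190)).astype(np.uint8)
n,l,s,c=cv2.connectedComponentsWithStats(w); i=1+np.argmax(s[1:,4]);print(s[i],c[i])
M=(l==i).astype(np.uint8)
def outl(v):
    dx,dy,ps,R=v[0],v[1],v[2],55
    out=[]
    for rr in(51,59):
        a=np.linspace(.75,2.0,40); x=rr*np.sin(a);y=55-rr*np.cos(a)
        X=dx+np.cos(ps)*x-np.sin(ps)*y;Y=dy+np.sin(ps)*x+np.cos(ps)*y
        out+=[proj(r,P+T@np.array([p,-q,18.])) for p,q in zip(X,Y)]
    return np.array(out)
cs=max(cv2.findContours(M,cv2.RETR_EXTERNAL,cv2.CHAIN_APPROX_NONE)[0],key=len)[:,0].astype(float)
t=cKDTree(cs)
f=lambda v:t.query(outl(v))[0]
s=least_squares(f,[-1,0,0],loss='soft_l1',diff_step=1e-2,x_scale=[1,1,.02]);print(s.x,np.abs(s.fun).mean())
tt=cs[np.argsort(cs[:,0])[:6]];print(tt.tolist())
a=2.2
for v in(s.x,[0,0,0]):
    x,y=55*np.sin(a),55*(1-np.cos(a));ps=v[2];print("tip pred",proj(r,P+T@np.array([v[0]+np.cos(ps)*x-np.sin(ps)*y,-(v[1]+np.sin(ps)*x+np.cos(ps)*y),18.])))
E
python3 fit3.py
```

```text
[ 109  143  167   69 2748] [195.1768559  165.21870451]
[-1.855672    0.74062524 -0.01368696] 0.7954303852292464
[[109.0, 168.0], [110.0, 166.0], [110.0, 167.0], [110.0, 169.0], [110.0, 170.0], [111.0, 165.0]]
tip pred [111.50564104 170.40921283]
tip pred [111.54808516 169.11996636]
```

```bash
cat >> fit3.py <<'E'
from scipy.optimize import minimize
def outl2(v):
    dx,dy,ps=v[:3]; th=v[3] if len(v)>3 else 0
    out=[]
    for rr in(51,59):
        a=np.linspace(.75,2.0,50); x=rr*np.sin(a);y=55-rr*np.cos(a)
        X=dx+np.cos(ps)*x-np.sin(ps)*y;Y=dy+np.sin(ps)*x+np.cos(ps)*y
        out+=[proj(r,P+T@np.array([p,-q,18.+th*p])) for p,q in zip(X,Y)]
    a=2.2;x,y=55*np.sin(a),55*(1-np.cos(a)); p=dx+np.cos(ps)*x-np.sin(ps)*y;q=dy+np.sin(ps)*x+np.cos(ps)*y
    out.append(proj(r,P+T@np.array([p,-q,18.+th*p])))
    return np.array(out)
for k in(3,4):
    s=minimize(lambda v:np.sqrt(t.query(outl2(v))[0]**2+.04).mean(),np.zeros(k),method="Nelder-Mead",options=dict(initial_simplex=np.vstack([np.zeros(k),np.diag([2,2,.03,.05][:k])])));print(s.x,s.fun)
E
python3 fit3.py
```

```text
[ 109  143  167   69 2748] [195.1768559  165.21870451]
[-1.855672    0.74062524 -0.01368696] 0.7954303852292464
[[109.0, 168.0], [110.0, 166.0], [110.0, 167.0], [110.0, 169.0], [110.0, 170.0], [111.0, 165.0]]
tip pred [111.50564104 170.40921283]
tip pred [111.54808516 169.11996636]
[-0.05905562  0.61198033  0.02008554] 0.8469972208160094
[-0.52192176  2.17323916  0.01548469  0.10330623] 0.7000311938394981
```

```bash
cat >> h.py <<'E'
SO=np.array([605.3,-84.8]);SY=np.pi/2-.123
def pose(th,z,so=SO,off=(0,0,0),SY=SY):
    """TCP pose so that handle is at arc angle th; off = pin pose in tool (pin axes)"""
    c,s=np.cos(SY),np.sin(SY);p=np.array([55*np.sin(th),55*(1-np.cos(th))])
    yaw=SY+th-off[2]; c2,s2=np.cos(yaw),np.sin(yaw)
    xy=so+np.array([[c,-s],[s,c]])@p-np.array([[c2,-s2],[s2,c2]])@np.array(off[:2])
    return np.array([*xy,z]),rot(yaw)
E
python3 - <<'E'
from h import *
for th in np.arange(-2.6,-1.1,.2):
    print(round(th,2),pose(th,103.)[0].round(0),np.round(manip.inverse_kinematics(*pose(th,103.)),2))
manip.servo_line(np.array([485.9,333.4,200]),v=250)
manip.move_ptp(*pose(-2.55,200.)); manip.servo_line(pose(-2.55,130.)[0],v=150); manip.hold(.3)
r=snap("wrist","k1"); t=snap("top","k1t"); s=snap("side","k1s")
P=manip.get_tool_pos();T=Ro.from_rotvec(manip.get_tool_rot()).as_matrix();pickle.dump((P,T),open("k1pose.pkl","wb"))
print(P,manip.get_t()); print("staple pred",proj(r,np.array([*SO,95.])))
for a in(1.32,1.8,2.2): print(proj(r,P+T@np.array([55*np.sin(a),-55*(1-np.cos(a)),18.])))
cv2.imwrite("pics/k1c.png",cv2.resize(r["frame"][60:270,60:340,::-1],(800,600),interpolation=cv2.INTER_CUBIC))
E
```

```text
-2.6 [ 500. -100.  103.] [-0.33  0.3   1.85 -0.    0.99  2.39]
-2.4 [ 506. -110.  103.] [-0.35  0.31  1.84 -0.    1.    2.17]
-2.2 [ 513. -118.  103.] [-0.36  0.32  1.82  0.    1.    1.96]
-2.0 [ 522. -125.  103.] [-0.36  0.34  1.8  -0.    1.01  1.76]
-1.8 [ 532. -130.  103.] [-0.37  0.35  1.77 -0.    1.02  1.56]
-1.6 [ 542. -132.  103.] [-0.36  0.36  1.75 -0.    1.03  1.36]
-1.4 [ 553. -133.  103.] [-0.36  0.38  1.72 -0.    1.04  1.16]
-1.2 [ 564. -131.  103.] [-0.35  0.39  1.7  -0.    1.05  0.97]
[ 501.78736898 -103.00229745  130.37171901] 21.375
staple pred [110.31391807 188.99976275]
[200.52332615 151.90545526]
[149.06868151 151.38596201]
[112.66290597 169.27049877]
```

View pics/k1c.png

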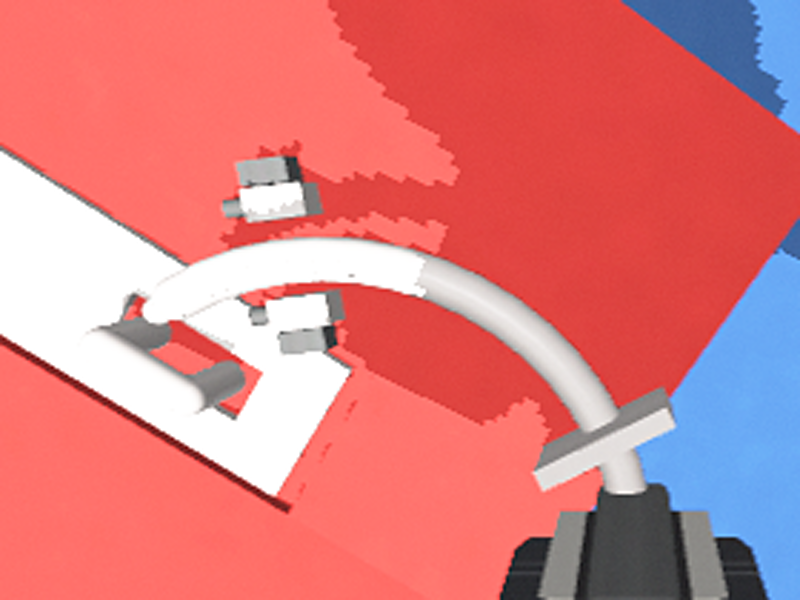

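Run:
```python
from h import *
p,R=pose(-2.55,112.)
manip.servo_line(p,v=60); manip.hold(.2); f0=manip.get_force();m0=manip.get_torque();print(f0,m0)
for z in np.arange(110,100.5,-1):
    p[2]=z; h=manip.servo_line(p,v=10,stop_force=6); f=manip.get_force()-f0;print(z,manip.get_tool_pos().round(2),f.round(2),(manip.get_torque()-m0).round(3),h)
    if h: break
print(manip.get_t())
```

```text
[-0.26371023  0.78155195 -1.30321272] [ 0.02320904 -0.08113869 -0.05476048]
110.0 [ 501.59 -102.88  109.97] [-0.15 -0.81 -0.46] [-0.044  0.153  0.066] False
109.0 [ 501.6  -102.86  108.94] [ 0.61 -0.91  0.34] [-0.015  0.112  0.099] False
108.0 [ 501.6  -102.88  107.93] [ 0.44 -0.47 -0.75] [0.02  0.135 0.043] False
107.0 [ 501.6  -102.88  106.91] [ 1.5  -0.75 -0.39] [-0.007  0.057  0.026] False
106.0 [ 501.6  -102.87  105.92] [ 0.58 -1.46 -0.54] [0.074 0.127 0.088] False
105.0 [ 501.6  -102.87  104.92] [ 0.8  -1.45 -0.17] [-0.014  0.171  0.052] False
104.0 [ 501.56 -102.88  103.9 ] [ 0.39 -0.78 -1.23] [-0.014  0.09   0.13 ] False
103.0 [ 501.6  -102.86  102.93] [ 0.19 -1.29 -0.49] [0.008 0.175 0.049] False
102.0 [ 501.84 -102.95  102.22] [ 0.78 -1.66  1.54] [0.011 0.094 0.03 ] False
101.0 [ 501.83 -102.94  102.17] [-1.17  0.1   8.08] [0.053 0.374 0.045] False
24.625
```

Run:
```python
from h import *
p,R=pose(-2.55,103.); manip.servo_line(p,v=20); manip.hold(.2)
c,s=np.cos(SY),np.sin(SY);f0=manip.get_force();m0=manip.get_torque()
for th in np.arange(-2.47,-1.5,.08):
    h=manip.servo_line(*pose(th,103.),v=25,stop_force=5); f=manip.get_force()-f0
    print(round(th,2),"fs",np.round([c*f[0]+s*f[1],-s*f[0]+c*f[1],f[2]],1),(manip.get_torque()-m0).round(2),manip.get_tool_pos().round(1),h)
    if h: break
print(manip.get_t())
```

```text
-2.47 fs [ 0.2 -0.5  1.2] [ 0.03 -0.04 -0.05] [ 503.7 -106.7  102.8] False
-2.39 fs [ 0.4 -0.7  0.2] [0.02 0.03 0.02] [ 506.1 -110.3  102.9] False
-2.31 fs [ 0.5 -0.2  0.8] [-0.03 -0.04  0.02] [ 508.8 -113.7  103. ] False
-2.23 fs [-0.  -0.3  1. ] [ 0.04 -0.07  0.06] [ 511.8 -116.9  103. ] False
-2.15 fs [-0.1 -0.9  0.7] [-0.07  0.    0.03] [ 515.  -119.9  103. ] False
-2.07 fs [ 0.1 -1.5  0.3] [-0.02 -0.02  0.02] [ 518.5 -122.6  103. ] False
-1.99 fs [ 0.6 -0.4  0.6] [-0.03  0.01  0.03] [ 522.1 -125.   103. ] False
-1.91 fs [-0.1 -0.2  0.5] [-0.03 -0.07  0.02] [ 525.9 -127.1  102.9] False
-1.83 fs [ 0.1 -1.5  0.3] [-0.04 -0.06 -0.  ] [ 529.9 -128.9  102.9] False
-1.75 fs [ 0.4 -0.2  1. ] [-0.09 -0.05  0.04] [ 534.  -130.4  102.9] False
-1.67 fs [ 0.5 -0.6  0.6] [-0.03 -0.02  0.  ] [ 538.3 -131.6  102.9] False
-1.59 fs [0.5 0.4 0.1] [-0.04 -0.04 -0.04] [ 542.6 -132.4  103. ] False
-1.51 fs [ 0.2 -1.   0.1] [-0.06 -0.09  0.  ] [ 546.9 -132.8  102.9] False
29.3
```

```bash
cat > press.py <<'E'
from h import *
manip.hold(.2)
c,s=np.cos(SY),np.sin(SY);d2=np.array([np.cos(-.8),np.sin(-.8)]);D=np.array([c*d2[0]-s*d2[1],s*d2[0]+c*d2[1],0])
def fm(n=4):
    v=[]
    for _ in range(n): v.append(manip.get_force()); manip.hold(.02)
    return np.mean(v,0)
f0=fm(8);th=-1.51
while th<-1.15:
    th+=.015; h=manip.servo_line(*pose(th,103.),v=12,stop_force=4)
    f=-(fm(3)-f0)@D
    if h or f>3: break
print("contact",round(th,3),h,f,(manip.get_force()-f0).round(2),manip.get_tool_pos().round(2),manip.get_t())
p=pose(th,103.)[0]; R=pose(th,103.)[1]
if th<-1.15:
    for k in range(25):
        if f>9.3: break
        p=p+D*(.25 if f<6 else .12); manip.servo_line(p,R,v=8); f=-(fm(4)-f0)@D; print(k,round(f,1),end=" ")
        if f>13: break
    print(); 
    for i in range(6): manip.hold(.1); print(round(-(fm(3)-f0)@D,1),end=" ")
    print(manip.get_tool_pos().round(2),(fm()-f0).round(1),(manip.get_torque()).round(2),manip.get_t())
pickle.dump((p,R,f0,D),open("press.pkl","wb"))
E
python3 press.py
```

```text
contact -1.24 False 4.810609487789975 [-4.19 -1.98  2.04] [ 561.   -132.49  102.96] 35.0333
0 5.4 1 6.5 2 6.3 3 7.1 4 7.4 5 7.5 6 7.8 7 7.9 8 8.0 9 8.6 10 8.7 11 8.8 12 9.3 13 9.6 
8.9 9.4 9.4 9.6 10.3 9.1 [ 561.15 -132.35  103.04] [-7.5 -5.7  4. ] [-1.06  1.2  -0.14] 40.4333
```

Run:
```python
from h import *
p,R,f0,D=pickle.load(open("press.pkl","rb"))
q,_=pose(-1.245,102.3); manip.servo_line(q,R,v=10); manip.hold(.3)
print((manip.get_force()-f0).round(1),manip.get_tool_pos().round(2))
manip.open(); manip.hold(.3); print(manip.get_finger_gap(),manip.get_force().round(1))
P=manip.get_tool_pos(); manip.servo_line(np.array([P[0],P[1],190.]),v=120)
yaw=Ro.from_rotvec(manip.get_tool_rot()).as_matrix()[:2,0]
b=np.array([P[0],P[1]])
manip.move_ptp(np.array([540,-60,200.]),rot(-.12)); manip.hold(.4)
r=snap("wrist","z1"); print(manip.get_t())
h0,R0=pose(-1.245,80.); 
for a in(1.32,2.2):
    th=-1.245+a;c,s=np.cos(SY),np.sin(SY);w=SO+np.array([[c,-s],[s,c]])@[55*np.sin(th),55*(1-np.cos(th))];print(proj(r,np.array([*w,84.])))
print("handle top",proj(r,np.array([*h0[:2],130.])),"hasp corner",proj(r,np.array([575.8,-62.6,80])))
cv2.imwrite("pics/z1c.png",cv2.resize(r["frame"][40:340,100:500,::-1],(800,600),interpolation=cv2.INTER_CUBIC))
```

```text
[-5.2 -2.6  4. ] [ 561.01 -132.51  102.51]
1.0028122215955797 [-0.9  0.3  0.7]
43.9417
[296.02846993 124.33187096]
[247.00062127 152.82561943]
handle top [378.96963005 179.13851518] hasp corner [278.62601361 162.79511646]
```

View pics/z1c.png

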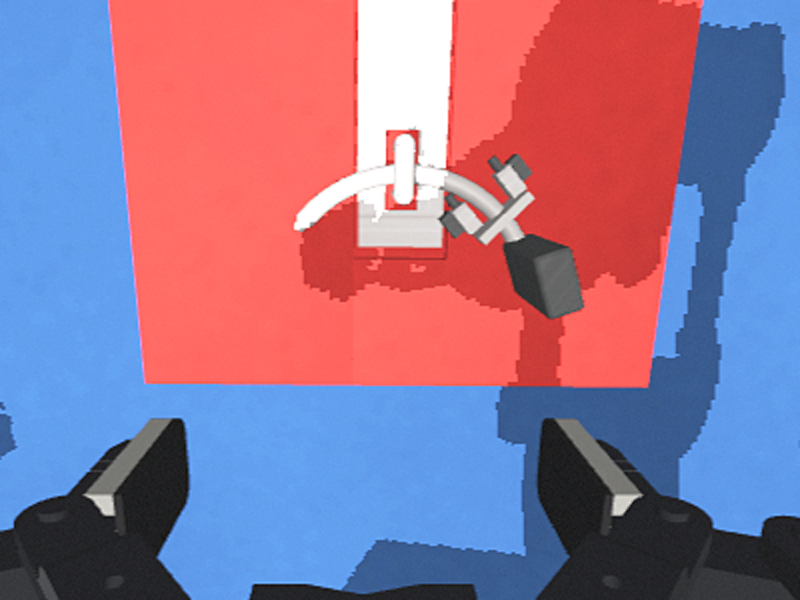

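The picture shows the pin through the eye: staple at (403,170), collar against the cheeks at (505,215), tip at (298,225), handle top at (560,280). All are within about 2 px of the predicted positions. The strap is flat and the gripper is clear.

```bash
python3 -c "
from station import manip
print(manip.job_done(),manip.get_t())"
```

```text
the job is handed in; nothing more can be done
the job is handed in; nothing more can be done
```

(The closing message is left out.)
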